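# Crack a glued charger open in the bench cracker

### The job

Stand the tall dark charger upright between the two steel noses of the bench cracker and let go of it, with its raised cover plate facing one of the noses. Squeeze the cracker's two handles together until the resistance peaks and the seam gives, so that the cover sinks in; do not crush the charger by squeezing on hard, and never push the cover in with the fingers. Then let the handles spring open and stand the cracked charger upright in the shallow metal tray, let go, and leave the other things on the bench where they are.

Things in the scene. Friction and masses are not known exactly. Their poses are not given: they have to be found in the camera images.
- charger_mid (a point): Centre of the charger, a dark plastic block standing upright: 54 mm (x) x 46 mm (y) x 90 mm tall (z up), 0.3 kg. From this centre the housing spans y -23 to +14 mm; on its +y side a cover plate (46 wide, 78 tall) stands 9 mm proud, face at y +23. Grip it by its plain sides, 54 mm apart along x, near the top; gripping along y would push the cover.
- cover (a joint): How far the charger's cover plate has sunk into the housing, m: 0 intact, 0.008 fully in. Pushed, its resistance climbs to a peak within the first 2 mm (about 30 N), has collapsed by 4 mm, and it then runs in to its stop at 8 mm and stays there.
- cracker: Bench cracker, bolted down: a big nutcracker lying flat, hinges upright at x 75, y +45 and -45 mm. Origin on the bench, midway between its noses. The charger stands on its base plate (top at z 10 mm) over the origin, cover to +y or -y. x points from noses to hinges. Arms are bars from z 40 to 66 mm; the black rubber handles run from x -66 to -140 mm.
- jaws (a point): Point midway between the cracker's two noses, 53 mm above the bench, axes as the cracker's. The noses are upright steel rounds of 20 mm diameter on the arms, facing each other along y, 56 mm apart when open.
- grips (a point): Point midway between the two handles, half-way up them, 53 mm above the bench, at cracker x -95 mm; axes as the cracker's. Squeeze here along y: 67 mm over the outer faces when open, about 44 mm when the noses meet the charger, about 25 mm once cracked. Leverage 2.3: the seam gives at 12 to 18 N per handle, over 28 N can crush. Only bench below.
- handle_left (a joint): Angle of the +y arm in rad: 0 open, up to 0.16 as the handles close; the -y arm mirrors it. A light spring (2 N at the handles) opens both.
- tray: Shallow open aluminium tray, fixed, 170 mm (x) x 140 mm (y), 30 mm tall, walls and floor 4 to 5 mm; origin at the centre of its underside.
- slab: Bystander to leave alone: flat dark plastic adapter 110 x 50 x 30 mm lying on its broad face; origin at the centre of its underside.
- motor: Bystander to leave alone: bare round steel motor, 72 mm across and 80 mm tall, standing shaft up; origin at the centre of its underside.
- heatsink: Bystander to leave alone: finned aluminium heatsink 90 x 70 x 38 mm; origin at the centre of its underside.
- fan: Bystander to leave alone: square black computer fan 80 x 80 x 25 mm lying flat; origin at the centre of its underside.
- mug: Bystander to leave alone: white mug 80 mm across, 90 mm tall; origin at the centre of its underside.
- tape: Bystander to leave alone: empty brown cardboard tape core, 90 mm across, 25 mm tall; origin at the centre of its underside.
- driver: Bystander to leave alone: screwdriver lying flat; origin at the middle of its length.
There are look-alikes about, which are no part of the job. What is shaped like the part that bears charger_mid but blue, red or yellow is not meant.

How it is judged:
By the outcome, as a careful person would: the job done as asked, in the order asked, and still so for the second after the job is handed in, with the robot touching nothing.
It also fails if it takes over 72 s, if anything falls off the work surface, if the arm or the gripper's body presses on something with over 40 N, if the wrist force passes 120 N, or if a joint passes its speed limit or range.

### The arm

A 6-joint arm with a two-finger parallel gripper is mounted at the origin on the work surface. World frame = base frame: x ahead of the robot, y to its left, z up, the work surface at z = 0. Lengths are in m, angles in rad, forces in N, time in s.
With the tool pointing down it reaches from about 0.375 to 0.9 m from the base axis. Payload 3.1 kg.
Tool frame: the origin (TCP) lies midway between the tips of the shut fingers; the grasp point (between the pads) lies robot.grip_point_offset behind it (robot.grip_point_offset is the distance from the TCP to the grasp point, in m); z points along the fingers, y is the direction in which the jaws open and shut (so a half turn about z gives the same grasp; the last joint's range is limited). The gripper opens to 87 mm and grips with 3 to 60 N. Pads are 19 mm wide; open, the fingers measure 117 mm over their backs; the gripper's body (75 mm by 190 mm) begins 51 mm behind the grasp point.
Start: joints at [-1.367, 0.527, 1.433, -0, 1.181, -0.178], TCP at [0.233, -0.58, 0.223] pointing down, gripper open.
Joint ranges: [-3.08, 3.08], [-0.75, 2.2], [0.22, 2.44], [-1.43, 4.57], [0, 2.65], [-2.85, 2.85]. Speed limits (rad/s): [2.79, 2.79, 3.14, 3.14, 3.14, 3.14].

### API

Orientations are given as a unit quaternion [x, y, z, w].
In Python, from rig import robot, cams, hand_in gives the robot as it stands. The module is installed in compiled form; this text tells all that it offers.
- The arm moves only by the tool send_rows, never from a script. Its argument "steps" is one flat list of numbers, 5 for each row, row after row: the finger opening in m, from 0 to 0.087, then the shift along the tool's x, y, z in m, then the turn about the tool's z in rad. A call has 1 to 8 rows; each row is the pose to reach, as a shift and turn from the pose measured when the call began, along the tool's axes at that moment; what a row does not reach only later rows make up. A row lasts 1/8 s, in which the tool goes at most 62.5 mm and 10.7 degrees, less where a joint would pass 70% of its speed; a pose out of reach is approached as far as the arm can. A call with a gripper value outside its range is refused whole. The fingers move at their own pace and stop on an object; "force" is the grip in N (left out, the last holds). Time passes only in rows, so rows that repeat a pose let the fingers close. It gives the time, the measured TCP pose, the force and the opening at its end, in the units of the state.
- robot.get_obs(): the state, without advancing time (a new reading comes with each control period).
- cams.camera(name): name is "side" or "top"; returns a dict with "color" (480x640x3 uint8, red, green, blue), "range_z" (480x640 float32, m along the optical axis (not along the pixel's ray), 0 where there is no reading), "intrinsics" (3x3 intrinsics, pixels), "k1" (the pictures are not rectified: a ray, as slopes to the right and down, at radius r is drawn at 1 + k1 r^2 times it, then the intrinsics apply), "extrinsics" (4x4, takes a point from camera to world coordinates). Camera axes: x right, y down, z forward; pixel columns grow to the right and rows downward; lengths in m; the calibration is good to about 2 mm. A picture is of the moment at which its call begins.
- hand_in(): hands the job in, once; it reports no verdict.
The state is a dict: "time": time; "q": joint angles; "joint_velocities": joint speeds; "joint_torque": joint torques, N m; "position": TCP position; "tool_rot": TCP orientation; "ft_force": force on the tool from outside, world axes, zero at the start; "moment": the same for the moment, N m; "grip_width": finger opening in m.
Only numpy, scipy, OpenCV 4.12 (cv2) and the standard library are available. Lean on these libraries where they do the work, as an engineer would, in place of code of your own. Each camera call takes 0.05 s, during which the arm holds its last target.

## Working session

There is one attempt and no reset: what is moved stays moved. The work goes in short steps, Python scripts to look and compute and a tool call to move; the robot and the scene stay as the last step left them, time stands still between calls to the robot, and variables do not carry over. Pictures are saved under pics/ and viewed, and the job is handed in when it is done.

Besides the shell and the picture viewer there is one more tool, called as name(argument=value, ...) on one line, values as JSON. send_rows: Moves the arm, as the interface text tells. Its arguments: {"type":"object","properties":{"steps":{"type":"array","items":{"type":"number"}},"force":{"type":"number"}},"required":["steps"]}

```bash
mkdir -p pics
cat > h.py <<'E'
import numpy as np,cv2,pickle
from rig import robot,cams
def shot(n,tag):
    c=cams.camera(n); pickle.dump(c,open(f'pics/{tag}.pkl','wb')); cv2.imwrite(f'pics/{tag}.png',c['color'][:,:,::-1]); return c
def load(tag): return pickle.load(open(f'pics/{tag}.pkl','rb'))
def cloud(c):
    v,u=np.mgrid[0:480,0:640]; K=np.array(c['intrinsics']); 
    p=cv2.undistortPoints(np.stack([u,v],-1).reshape(-1,1,2).astype(np.float64),K,np.array([c['k1'],0,0,0.])).reshape(480,640,2)
    z=c['range_z']; P=np.stack([p[...,0]*z,p[...,1]*z,z],-1); E=np.array(c['extrinsics'])
    W=P@E[:3,:3].T+E[:3,3]; W[z==0]=np.nan; return W
def crop(c,u0,v0,u1,v1,name,s=4):
    im=c['color'][v0:v1,u0:u1,::-1]; cv2.imwrite(f'pics/{name}.png',cv2.resize(im,None,fx=s,fy=s,interpolation=cv2.INTER_CUBIC))
E
python3 - <<'E'
from h import *
shot('top','t0');shot('side','s0');o=robot.get_obs();print(o,robot.grip_point_offset)
E
```

```text
{'time': 0.1, 'q': array([-1.36747269e+00,  5.28348760e-01,  1.43377729e+00, -2.25476043e-05,
        1.18143516e+00, -1.78502316e-01]), 'joint_velocities': array([ 1.01160280e-03, -2.39532518e-03, -2.89457319e-03, -2.04648415e-05,
       -5.43620535e-04, -2.01613627e-03]), 'joint_torque': array([-2.85013766e-04, -4.40983701e+01, -1.77151000e+01,  6.34691468e-02,
        5.33947698e-02, -4.72913246e-05]), 'position': array([ 0.2327669 , -0.57931469,  0.22168353]), 'tool_rot': array([ 9.81830112e-01,  1.89759483e-01, -2.26401956e-05, -9.84073721e-04]), 'ft_force': array([ 0.26927505,  0.42503323, -0.64595366]), 'moment': array([-0.04726977,  0.01782569, -0.0403463 ]), 'grip_width': 0.08645296611353251} 0.0187
```

View pics/t0.png

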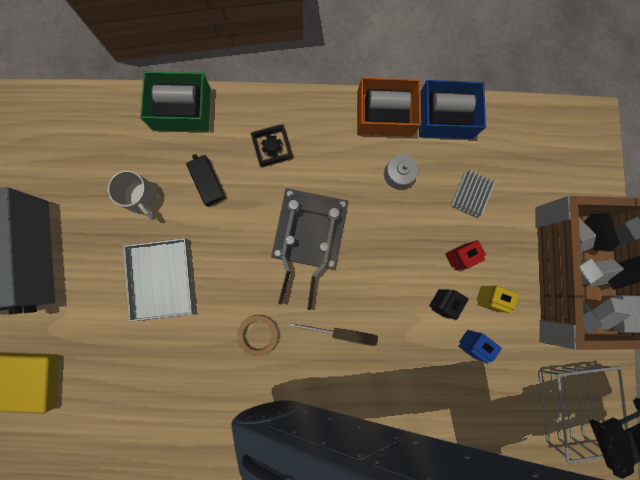

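View pics/s0.png

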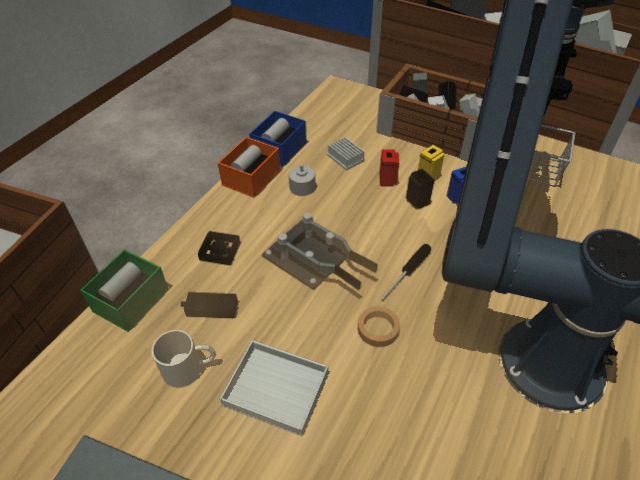

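The candidates in the top view are dark (450,303), red (466,255), yellow (498,298) and blue (480,346). Only the dark block fits "dark plastic". I'll confirm with crops and measure.

Run:
```python
from h import *
t=load('t0');s=load('s0')
a=t['color'][270:340,415:515,::-1];b=t['color'][180:320,260:360,::-1]
A=cv2.resize(a,(700,490),interpolation=2);cv2.imwrite('pics/c1.png',A)
crop(t,260,180,360,320,'c2',4); crop(s,370,140,470,220,'c3',6)
W=cloud(t)
def reg(n,u0,v0,u1,v1,z0,z1):
    w=W[v0:v1,u0:u1].reshape(-1,3); w=w[(w[:,2]>z0)&(w[:,2]<z1)]
    r=cv2.minAreaRect((w[:,:2]*1000).astype(np.float32)); print(n,len(w),w[:,2].max().round(4),np.median(w[:,2]).round(4),r)
reg('charger top',425,280,472,325,0.075,0.1)
reg('tray rim',115,230,205,330,0.02,0.04)
reg('tray all',115,230,205,330,0.003,0.04)
reg('plate',265,180,355,275,0.006,0.013)
reg('arms',265,180,355,320,0.05,0.075)
reg('slab',180,145,230,210,0.02,0.05)
reg('mug',100,165,165,230,0.02,0.1)
print(W[303,450],t['extrinsics'])
```

```text
charger top 557 0.0955 0.0889 ((427.6468811035156, -318.5469970703125), (46.53800964355469, 54.5924072265625), 60.808807373046875)
tray rim 658 0.0356 0.0287 ((471.51568603515625, 325.1748046875), (170.85523986816406, 140.72384643554688), 7.573158264160156)
tray all 3601 0.0356 0.0051 ((473.2880554199219, 326.7101745605469), (227.13670349121094, 200.6332550048828), 2.3834123611450195)
plate 2954 0.013 0.0095 ((585.7681274414062, -10.587059020996094), (149.9342498779297, 183.4034881591797), 79.81291198730469)
arms 992 0.0748 0.0653 ((529.4749755859375, 0.5862808227539062), (116.44705963134766, 227.94676208496094), 79.24050903320312)
slab 1046 0.0338 0.0292 ((705.2267456054688, 232.16636657714844), (121.56596374511719, 51.12201690673828), 27.002117156982422)
mug 1209 0.0928 0.0648 ((658.1509399414062, 370.9642333984375), (107.84413146972656, 78.30816650390625), 69.31321716308594)
[ 0.42976342 -0.31141563  0.08897096] [[ 1.43784226e-02 -9.93261157e-01  1.15002327e-01  4.60898072e-01]
 [-9.99186007e-01 -1.86082613e-02 -3.57918359e-02  5.00094677e-04]
 [ 3.76906337e-02 -1.14394086e-01 -9.92720207e-01  1.01733462e+00]
 [ 0.00000000e+00  0.00000000e+00  0.00000000e+00  1.00000000e+00]]
```

View pics/c1.png

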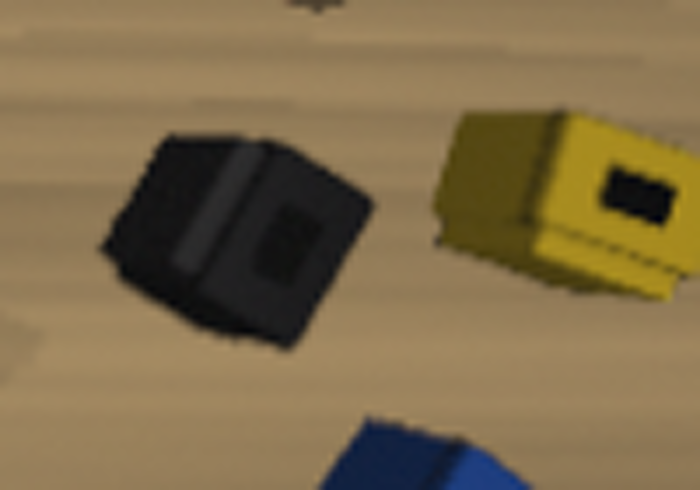

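View pics/c2.png

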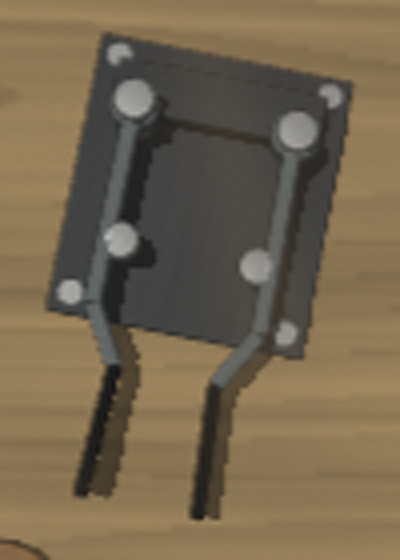

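View pics/c3.png

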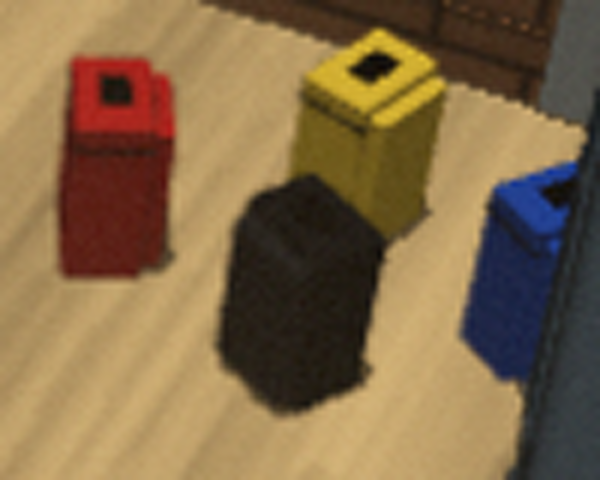

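The dark block at (450,303) is the charger: plain top with the port on the right and the cover step on the left, so the cover faces image left (world +y). Next I'll fit the cracker and cross-check with the side camera.

```bash
python3 - <<'E'
from h import *
t=load('t0');s=load('s0');W=cloud(t);V=cloud(s)
for n,u,v in [('hL',293.5,204.5),('hR',334.5,212.7),('nL',290,239.7),('nR',324,246.5),('handL far',288,275),('handL end',281,302),('hRfar',314,277),('hRend',309,307)]:
    p=W[int(v)-1:int(v)+3,int(u)-1:int(u)+3].reshape(-1,3); print(n,np.nanmedian(p,0).round(4))
w=W[180:320,260:360]; m=(w[...,2]>0.055)&(w[...,2]<0.09)
for nm,w,(a,b,c,d) in [('top',W,(260,180,360,320)),('side',V,(250,200,390,300))]:
    q=w[b:d,a:c].reshape(-1,3);q=q[(q[:,2]>.05)&(q[:,2]<.1)]
    print(nm,np.histogram(q[:,2],bins=np.arange(.05,.1,.004)))
    q=w[b:d,a:c].reshape(-1,3);q=q[(q[:,2]>.006)&(q[:,2]<.013)]
q=V[160:215,400:440].reshape(-1,3);q=q[(q[:,2]>.02)&(q[:,2]<.097)]
print(cv2.minAreaRect((q[:,:2]*1000).astype(np.float32)),len(q),np.median(q[q[:,2]>.086],0) )
q=q[q[:,2]>.08];print(cv2.minAreaRect((q[:,:2]*1000).astype(np.float32)),len(q))
# top rendering in world grid (5mm per px?) heights 
for nm,w in [('top',W),('side',V)]:
    H=np.zeros((560,400),np.float32)
    for p in w.reshape(-1,3):
        if p[2]>.003 and p[2]<.12:
            i=int((.72-p[0])*1600);j=int((.12-p[1])*1600)
            if 0<=i<560 and 0<=j<400: H[i-1:i+2,j-1:j+2]=np.maximum(H[i-1:i+2,j-1:j+2],p[2])
    cv2.imwrite(f'pics/H{nm}.png',cv2.applyColorMap((H/.09*255).clip(0,255).astype(np.uint8),cv2.COLORMAP_JET))
E
python3 -c "
import cv2,numpy as np
cv2.imwrite('pics/HH.png',np.hstack([cv2.imread('pics/Htop.png'),cv2.imread('pics/Hside.png')]))"
```

```text
hL [0.636  0.0243 0.0799]
hR [ 0.6204 -0.0644  0.0795]
nL [0.5614 0.0295 0.0667]
nR [ 0.5476 -0.0444  0.0656]
handL far [0.4844 0.0332 0.0599]
handL end [0.4248 0.0473 0.0229]
hRfar [ 0.4813 -0.0228  0.0637]
hRend [ 0.4152 -0.0141  0.0649]
top (array([ 19,  15,  45, 569, 335,   6,  24, 126,   9,   0,   0,   0]), array([0.05 , 0.054, 0.058, 0.062, 0.066, 0.07 , 0.074, 0.078, 0.082,
       0.086, 0.09 , 0.094, 0.098]))
side (array([187, 180, 216, 506, 154,  21,  47,  58,   2,   0,   0,   0]), array([0.05 , 0.054, 0.058, 0.062, 0.066, 0.07 , 0.074, 0.078, 0.082,
       0.086, 0.09 , 0.094, 0.098]))
((434.1203918457031, -361.33746337890625), (66.15253448486328, 151.6025390625), 8.385664939880371) 1012 [ 0.42628218 -0.32132373  0.08885456]
((420.2044677734375, -351.37396240234375), (121.82830810546875, 59.79574203491211), 76.79606628417969) 287
```

View pics/HH.png

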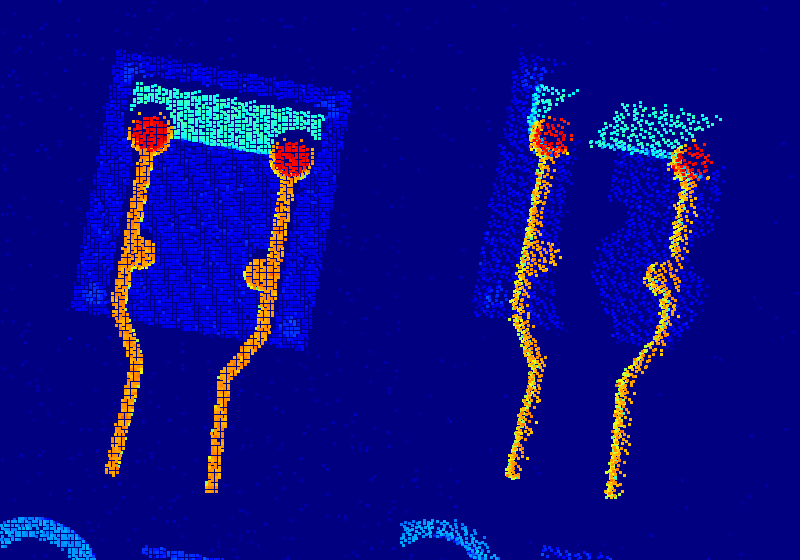

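Run:
```python
from h import *
t=load('t0');s=load('s0')
for nm,c in [('top',t),('side',s)]:
    W=cloud(c).reshape(-1,3); W=W[np.isfinite(W).all(1)]
    g=W[(abs(W[:,0]-.55)<.15)&(abs(W[:,1]+.01)<.09)]
    h=g[(g[:,2]>.074)&(g[:,2]<.09)]
    L=h[h[:,1]>-.02];R=h[h[:,1]<-.02]
    for q in (L,R): print(nm,len(q),cv2.minEnclosingCircle((q[:,:2]*1000).astype(np.float32)),q.mean(0)*1000)
    a=L.mean(0)[:2];b=R.mean(0)[:2];d=a-b;print('sep',np.hypot(*d)*1000)
    ang=np.arctan2(d[1],d[0])-np.pi/2; ux=np.array([np.cos(ang),np.sin(ang)]);uy=np.array([-ux[1],ux[0]])
    o=(a+b)/2-.075*ux; print('ang',np.degrees(ang),'origin',o)
    a2=g[(g[:,2]>.055)&(g[:,2]<.074)]; l=np.c_[(a2[:,:2]-o)@ux,(a2[:,:2]-o)@uy]*1000
    for x in range(-140,-60,15):
        k=l[abs(l[:,0]-x)<5]; 
        for sg in(1,-1):
            kk=k[k[:,1]*sg>0][:,1]; print(x,len(kk),kk.min().round(1),kk.max().round(1)) if len(kk) else None
    print('xmin L,R',l[l[:,1]>0][:,0].min(),l[l[:,1]<0][:,0].min())
    k=l[abs(l[:,0])<12];print('noses inner',k[k[:,1]>0][:,1].min(),k[k[:,1]<0][:,1].max())
    p=g[(g[:,2]>.007)&(g[:,2]<.0125)];lp=np.c_[(p[:,:2]-o)@ux,(p[:,:2]-o)@uy]*1000;print('plate',np.percentile(lp,[1,99],axis=0))
    q=W[(abs(W[:,0]-.428)<.045)&(abs(W[:,1]+.3185)<.04)]
    for z0,z1 in((.086,.094),(.08,.094),(.03,.094)):
        k=q[(q[:,2]>z0)&(q[:,2]<z1)];print('ch',z0,len(k),cv2.minAreaRect((k[:,:2]*1000).astype(np.float32)))
    tr=W[(abs(W[:,0]-.472)<.12)&(abs(W[:,1]-.325)<.1)&(W[:,2]>.02)&(W[:,2]<.036)]
    print('tray',cv2.minAreaRect((tr[:,:2]*1000).astype(np.float32)))
```

```text
top 80 ((636.9287719726562, 26.228944778442383), 10.876596450805664) [636.34714129  25.92629295  79.59696969]
top 79 ((621.1102905273438, -62.5914192199707), 10.867603302001953) [620.51003642 -62.3326364   79.45005104]
sep 89.6685703058785
ang -10.172843315491773 origin [ 0.55460763 -0.0049568 ]
-140 8 28.0 34.9
-140 8 -35.1 -28.4
-125 18 27.0 34.8
-125 20 -35.6 -27.6
-110 16 27.0 34.0
-110 17 -34.5 -26.9
-95 17 25.4 32.9
-95 18 -33.7 -26.1
-80 18 24.4 32.4
-80 18 -32.5 -25.3
-65 20 24.5 34.6
-65 21 -35.6 -25.0
xmin L,R -139.40091714514134 -138.76629334082727
noses inner 28.895877919060652 -28.369796491826662
plate [[-40.67498948 -73.9719119 ]
 [121.65156396  73.6502858 ]]
ch 0.086 418 ((427.1031188964844, -319.9781494140625), (43.844234466552734, 53.938682556152344), 59.2399787902832)
ch 0.08 531 ((427.6468811035156, -318.5469970703125), (46.53800964355469, 54.5924072265625), 60.808807373046875)
ch 0.03 728 ((427.4996643066406, -318.4647521972656), (46.53800964355469, 54.9296989440918), 60.808807373046875)
tray ((471.51568603515625, 325.1748046875), (170.85523986816406, 140.72384643
[... 456 characters left out ...]
4
-95 20 -34.8 -25.3
-80 19 24.2 31.6
-80 20 -34.0 -23.8
-65 27 23.8 36.4
-65 18 -33.3 -24.4
xmin L,R -137.91200889696034 -139.47024767345175
noses inner 25.942755542490076 -27.990788844270874
plate [[-40.44793072 -62.45656819]
 [115.00372242  74.22229087]]
ch 0.086 193 ((427.5487060546875, -320.8885803222656), (42.75838088989258, 56.7342529296875), 66.0896987915039)
ch 0.08 277 ((427.70697021484375, -318.652587890625), (48.1409912109375, 57.00599670410156), 62.02163314819336)
ch 0.03 651 ((428.00299072265625, -318.03662109375), (49.546634674072266, 57.0107307434082), 61.86471176147461)
tray ((470.0624084472656, 323.63812255859375), (172.1771697998047, 143.59866333007812), 7.799816131591797)
```

```bash
cat >> h.py <<'E'
from scipy.spatial.transform import Rotation as R
def go(x,y,z,yaw):
    o=robot.get_obs(); r=R.from_quat(o['tool_rot']); M=r.as_matrix(); cur=np.degrees(np.arctan2(M[1,1],M[0,1]))
    d=r.inv().apply(np.array([x,y,z])-o['position']); th=np.radians((cur-yaw+180)%360-180)
    print('t',round(o['time'],2),'pos',o['position'].round(4),'yaw',cur.round(2),'tilt',np.degrees(np.arccos(-M[2,2])).round(2),'w',round(o['grip_width'],4),'F',o['ft_force'].round(1))
    print('shift',d.round(4),'turn',th.round(3))
E
python3 -c "
from h import *
go(.428,-.3185,.20,-29.2)
go(.428,-.3185,.053,-29.2)"
```

```text
t 0.1 pos [ 0.2328 -0.5793  0.2217] yaw -68.12 tilt 0.11 w 0.0865 F [ 0.3  0.4 -0.6]
shift [ 0.2784 -0.1692  0.0221] turn -0.679
t 0.1 pos [ 0.2328 -0.5793  0.2217] yaw -68.12 tilt 0.11 w 0.0865 F [ 0.3  0.4 -0.6]
shift [ 0.2783 -0.169   0.1691] turn -0.679
```

send_rows(steps=[0.087,0.05,-0.03,0.005,-0.12,0.087,0.1,-0.06,0.01,-0.24,0.087,0.15,-0.09,0.014,-0.36,0.087,0.2,-0.12,0.018,-0.48,0.087,0.24,-0.147,0.02,-0.6,0.087,0.278,-0.169,0.022,-0.679,0.087,0.278,-0.169,0.022,-0.679], force=20)

```text
time: 0.98
position: [0.4287, -0.3158, 0.1996]
tool_rot: [0.861, 0.508, 0.0, -0.002]
ft_force: [-0.3, -0.1, 0.1]
grip_width: 0.0869
```

```bash
python3 -c "
from h import *
go(.428,-.3185,.054,-29.2)"
```

```text
t 0.97 pos [ 0.4287 -0.3158  0.1996] yaw -28.95 tilt 0.23 w 0.0869 F [-0.3 -0.1  0.1]
shift [-0.0031  0.0011  0.1456] turn 0.004
```

send_rows(steps=[0.087,-0.003,0.001,0.04,0.004,0.087,-0.003,0.001,0.08,0.004,0.087,-0.003,0.001,0.11,0.004,0.087,-0.003,0.001,0.13,0.004,0.087,-0.003,0.001,0.145,0.004,0.087,-0.003,0.001,0.145,0.004])

```text
time: 1.72
position: [0.4272, -0.3185, 0.0536]
tool_rot: [0.863, 0.506, 0.0, -0.003]
ft_force: [0.9, -0.4, 1.0]
grip_width: 0.0871
```

```bash
python3 -c "
from h import *
go(.428,-.3185,.054,-29.2)
c=shot('side','s1');crop(c,340,100,500,230,'s1c',5)"
```

```text
t 1.73 pos [ 0.4272 -0.3185  0.0536] yaw -29.23 tilt 0.34 w 0.0871 F [ 0.9 -0.4  1. ]
shift [ 0.0004  0.0007 -0.0004] turn -0.001
```

View pics/s1c.png

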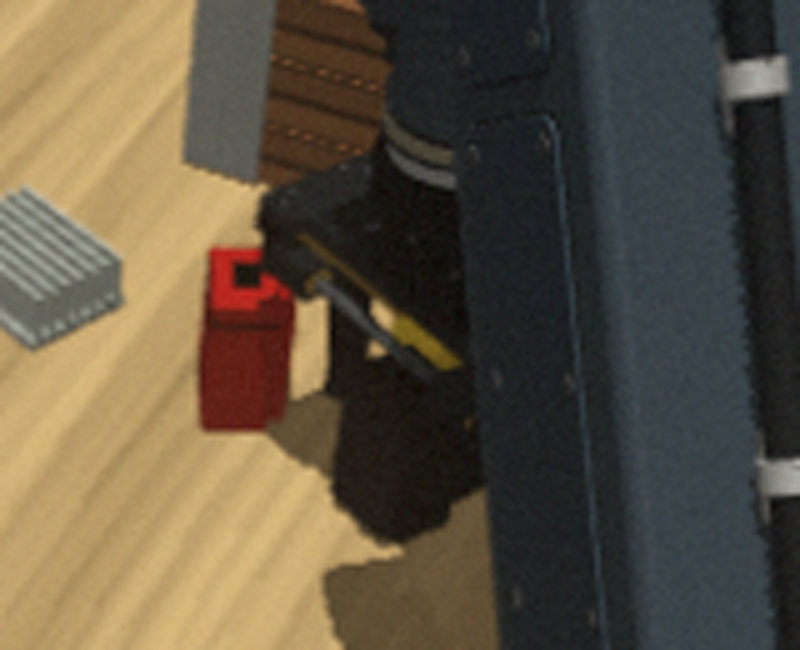

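The fingers straddle the dark charger around (400,420) and stay clear of the red block at (250,340). Closing now.

send_rows(steps=[0.07,0,0,0,0,0.06,0,0,0,0,0.052,0,0,0,0,0.045,0,0,0,0,0.045,0,0,0,0,0.045,0,0,0,0], force=25)

```text
time: 2.52
position: [0.4294, -0.3201, 0.0552]
tool_rot: [0.863, 0.506, 0.001, 0.0]
ft_force: [5.1, -0.8, 3.4]
grip_width: 0.0542
```

send_rows(steps=[0.045,0,0,-0.02,0,0.045,0,0,-0.05,0,0.045,0,0,-0.09,0,0.045,0,0,-0.12,0,0.045,0,0,-0.13,0,0.045,0,0,-0.13,0])

```text
time: 3.28
position: [0.4281, -0.3194, 0.1843]
tool_rot: [0.863, 0.506, 0.001, -0.001]
ft_force: [0.8, 0.3, -6.1]
grip_width: 0.0537
```

```bash
python3 -c "
from h import *
go(.5535,-.0052,.184,-10.2)"
```

```text
t 3.27 pos [ 0.4281 -0.3194  0.1843] yaw -29.24 tilt 0.16 w 0.0537 F [ 0.8  0.3 -6.1]
shift [ 0.3354 -0.044   0.0011] turn -0.332
```

send_rows(steps=[0.045,0.04,-0.005,0,-0.04,0.045,0.09,-0.012,0,-0.09,0.045,0.14,-0.018,0,-0.14,0.045,0.19,-0.025,0,-0.19,0.045,0.24,-0.031,0,-0.24,0.045,0.29,-0.038,0,-0.29,0.045,0.335,-0.044,0,-0.332,0.045,0.335,-0.044,0,-0.332])

```text
time: 4.28
position: [0.5523, -0.0022, 0.1827]
tool_rot: [0.766, 0.643, -0.001, -0.003]
ft_force: [-1.0, -0.6, -4.4]
grip_width: 0.0539
```

Run:
```python
from h import *
go(.5535,-.0052,.12,-10.2)
c=shot('side','s2');crop(c,220,150,420,300,'s2c',4);c=shot('top','t2')
```

```text
t 4.28 pos [ 0.5523 -0.0022  0.1827] yaw -9.94 tilt 0.38 w 0.0539 F [-1.  -0.6 -4.4]
shift [-0.0029  0.002   0.0627] turn 0.005
```

View pics/s2c.png

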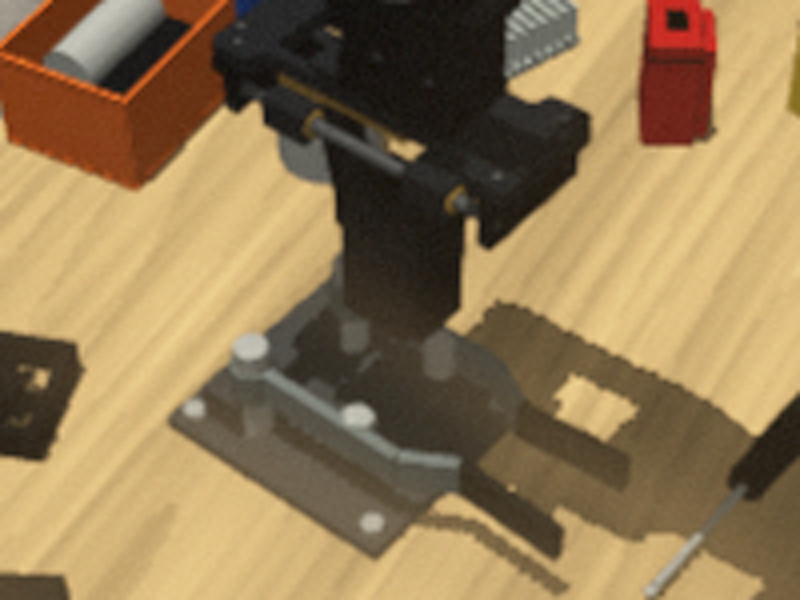

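View pics/t2.png

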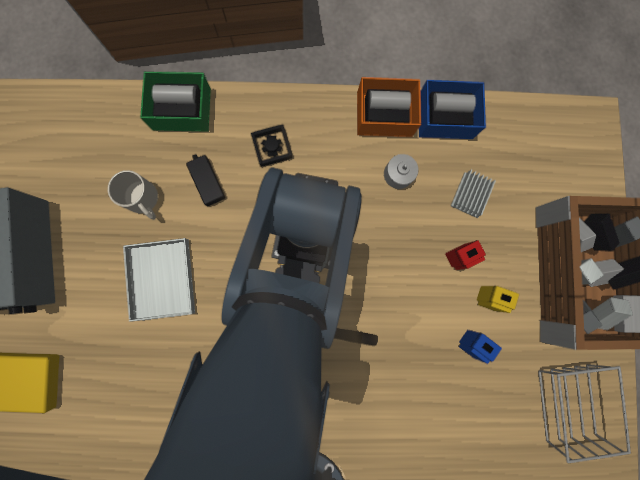

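Run:
```python
from h import *
for ns in ['s2']:
    V=cloud(load(ns)).reshape(-1,3);V=V[np.isfinite(V).all(1)]
    a=np.radians(-10.2);ux=np.array([np.cos(a),np.sin(a)]);uy=np.array([-ux[1],ux[0]])
    o=np.array([.5535,-.0052])
    l=np.c_[(V[:,:2]-o)@ux,(V[:,:2]-o)@uy,V[:,2]]*1000
    for z in range(115,180,8):
        k=l[(abs(l[:,0])<50)&(abs(l[:,1])<50)&(abs(l[:,2]-z)<4)]
        if len(k)>5:print(z,len(k),np.percentile(k,[5,50,95],axis=0).round(1).tolist())
    k=l[(abs(l[:,0])<50)&(abs(l[:,1])<50)&(l[:,2]>120)&(l[:,2]<175)]
    print(cv2.minAreaRect(k[:,:2].astype(np.float32)))
    print(np.histogram(k[:,1],bins=np.arange(-50,51,5)),np.histogram(k[:,0],bins=np.arange(-50,51,5))[0])
```

```text
131 25 [[-31.6, -16.4, 129.1], [-29.7, 7.0, 132.0], [8.4, 24.5, 134.9]]
139 79 [[-31.3, -14.1, 135.7], [-26.1, 22.2, 138.7], [14.9, 26.1, 142.8]]
147 75 [[-31.3, -10.3, 143.5], [-20.4, 23.6, 147.2], [15.2, 26.9, 150.5]]
155 82 [[-31.7, -14.3, 151.4], [-24.9, 21.9, 155.0], [12.3, 26.1, 158.7]]
163 74 [[-31.4, -12.3, 159.7], [-24.5, 22.8, 163.2], [14.7, 25.7, 166.3]]
171 66 [[-31.1, 3.1, 167.4], [-12.6, 23.8, 171.3], [16.0, 25.8, 174.4]]
179 63 [[-31.3, 11.2, 175.3], [-14.5, 23.6, 178.8], [14.3, 25.6, 182.8]]
((-15.637242317199707, 13.807319641113281), (64.44232940673828, 31.769136428833008), 41.71492004394531)
(array([  0,   0,   0,   0,   0,   0,  12,  19,  18,  17,  19,  22,  30,
        35, 150,  79,   0,   0,   0,   0]), array([-50, -45, -40, -35, -30, -25, -20, -15, -10,  -5,   0,   5,  10,
        15,  20,  25,  30,  35,  40,  45,  50])) [  0   0   0 101  86  34  21  25  21  22  27  22  23  19   0   0   0   0
   0   0]
```

send_rows(steps=[0.045,-0.003,0.002,0,0.005,0.045,-0.003,0.002,0.01,0.005,0.045,-0.003,0.002,0.03,0.005,0.045,-0.003,0.002,0.05,0.005,0.045,-0.003,0.002,0.055,0.005,0.045,-0.003,0.002,0.055,0.005])

```text
time: 5.12
position: [0.5526, -0.0087, 0.1277]
tool_rot: [0.769, 0.64, -0.001, -0.003]
ft_force: [-0.7, 0.7, -4.9]
grip_width: 0.0536
```

Run:
```python
from h import *
go(.5535,-.0052,.064,-10.2)
```

```text
t 5.12 pos [ 0.5526 -0.0087  0.1277] yaw -10.47 tilt 0.39 w 0.0536 F [-0.7  0.7 -4.9]
shift [0.0035 0.0006 0.0637] turn -0.005
```

send_rows(steps=[0.045,0,0,0,0,0.045,0,0,0,0])

```text
time: 5.38
position: [0.5531, -0.0089, 0.1284]
tool_rot: [0.769, 0.64, -0.001, -0.003]
ft_force: [0.3, 0.2, -3.7]
grip_width: 0.054
```

Run:
```python
from h import *
go(.5535,-.0052,.064,-10.2)
for i in range(3): print(robot.get_obs()['position'])
```

```text
t 5.38 pos [ 0.5531 -0.0089  0.1284] yaw -10.48 tilt 0.31 w 0.054 F [ 0.3  0.2 -3.7]
shift [0.0036 0.     0.0644] turn -0.005
[ 0.55314209 -0.00888447  0.12839735]
[ 0.55314209 -0.00888447  0.12839735]
[ 0.55314209 -0.00888447  0.12839735]
```

```bash
cat >> h.py <<'E'
O=np.array([.5535,-.0052])
def local(W,o=O,deg=-10.2):
    V=W.reshape(-1,3);V=V[np.isfinite(V).all(1)];a=np.radians(deg);ux=np.array([np.cos(a),np.sin(a)]);uy=np.array([-ux[1],ux[0]])
    return np.c_[(V[:,:2]-o)@ux,(V[:,:2]-o)@uy,V[:,2]]*1000
E
python3 - <<'E'
from h import *
l=local(cloud(shot('side','s3')))
k=l[(abs(l[:,0])<50)&(abs(l[:,1])<40)&(l[:,2]>84)&(l[:,2]<125)]
f=k[(k[:,1]>15)&(k[:,0]>-22)&(k[:,0]<15)];g=k[(k[:,0]<-22)&(k[:,1]<10)]
print(len(f),np.median(f,0),len(g),np.median(g,0),np.polyfit(f[:,0],f[:,1],1),np.polyfit(g[:,1],g[:,0],1))
go(.5535,-.0052,.064,-10.2)
E
```

```text
153 [ -3.9978894   17.98028312 105.61068984] 112 [-28.54010111  -3.82574654 102.31743372] [-0.03170319 17.91366882] [  0.05905923 -27.90263176]
t 5.42 pos [ 0.553  -0.0088  0.1283] yaw -10.47 tilt 0.32 w 0.0537 F [ 0.3 -0.3 -4.8]
shift [0.0035 0.0001 0.0643] turn -0.005
```

send_rows(steps=[0.045,0.004,0,0,-0.005,0.045,0.004,0,0.005,-0.005,0.045,0.004,0,0.02,-0.005,0.045,0.004,0,0.035,-0.005,0.045,0.004,0,0.05,-0.005,0.045,0.004,0,0.057,-0.005,0.045,0.004,0,0.06,-0.005,0.045,0.004,0,0.06,-0.005])

```text
time: 6.42
position: [0.5537, -0.0047, 0.0683]
tool_rot: [0.767, 0.642, -0.001, -0.003]
ft_force: [-0.4, 0.5, -4.7]
grip_width: 0.054
```

Run:
```python
from h import *
c=shot('side','s4');crop(c,250,180,390,285,'s4c',5)
l=local(cloud(c))
k=l[(abs(l[:,0])<50)&(abs(l[:,1])<50)&(l[:,2]>68)&(l[:,2]<100)]
f=k[(k[:,1]>15)&(k[:,1]<30)&(k[:,0]>-22)&(k[:,0]<15)]
print(len(f),np.median(f,0))
go(.5535,-.0052,.064,-10.2)
```

```text
138 [-3.70502446 21.37905831 87.40523466]
t 6.47 pos [ 0.5539 -0.0047  0.0686] yaw -10.18 tilt 0.28 w 0.054 F [-0.1  0.  -4.9]
shift [-0.0005 -0.0002  0.0046] turn 0.0
```

View pics/s4c.png

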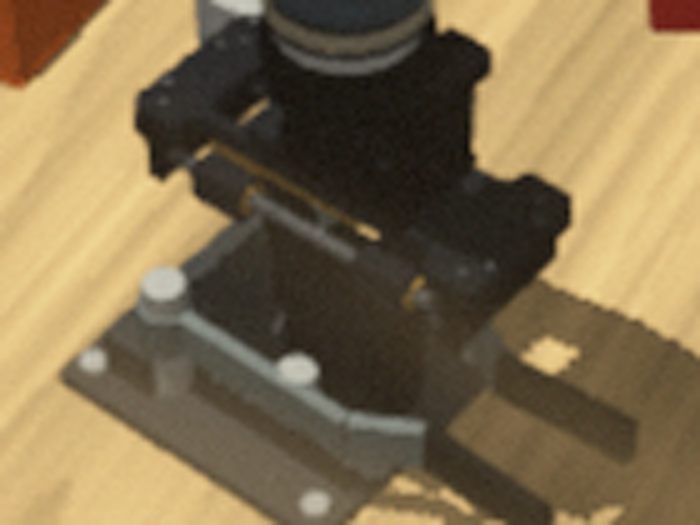

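The charger hangs between the noses, with the near nose at (297,370) just off the cover. I'll lower it the last millimetres.

send_rows(steps=[0.045,0,0,0.002,0,0.045,0,0,0.003,0,0.045,0,0,0.003,0])

```text
time: 6.85
position: [0.5538, -0.0047, 0.0657]
tool_rot: [0.767, 0.642, -0.001, -0.002]
ft_force: [0.4, 0.3, -4.6]
grip_width: 0.0538
```

send_rows(steps=[0.045,0,0,0.001,0,0.045,0,0,0.0015,0,0.045,0,0,0.0015,0])

```text
time: 7.22
position: [0.554, -0.0046, 0.0652]
tool_rot: [0.767, 0.642, -0.0, -0.002]
ft_force: [-0.9, 1.6, 5.6]
grip_width: 0.0544
```

Contact: Fz went from -4.6 to +5.6 N. Releasing.

send_rows(steps=[0.056,0,0,0,0,0.06,0,0,0,0,0.07,0,0,0,0,0.08,0,0,0,0,0.08,0,0,0,0])

```text
time: 7.85
position: [0.554, -0.0046, 0.0651]
tool_rot: [0.767, 0.642, -0.0, -0.002]
ft_force: [-0.2, -0.6, 0.2]
grip_width: 0.0777
```

send_rows(steps=[0.08,0,0,-0.02,0,0.08,0,0,-0.05,0,0.08,0,0,-0.09,0,0.08,0,0,-0.12,0,0.08,0,0,-0.13,0,0.08,0,0,-0.13,0])

```text
time: 8.6
position: [0.5544, -0.0049, 0.1951]
tool_rot: [0.767, 0.642, -0.0, -0.002]
ft_force: [-0.4, -0.1, 0.3]
grip_width: 0.0801
```

Run:
```python
from h import *
c=shot('side','s5');crop(c,250,180,390,285,'s5c',5)
l=local(cloud(c))
k=l[(abs(l[:,0])<50)&(abs(l[:,1])<40)&(l[:,2]>70)&(l[:,2]<103)]
f=k[(k[:,1]>15)&(k[:,1]<30)&(k[:,0]>-22)&(k[:,0]<15)&(k[:,2]<90)]
print(len(f),np.median(f,0)); t=k[k[:,2]>94]; print(len(t),np.median(t,0),cv2.minAreaRect(t[:,:2].astype(np.float32)))
a=np.radians(-10.2); gx=O+np.array([np.cos(a),np.sin(a)])*-.095; print(gx)
go(gx[0],gx[1],.19,79.8)
```

```text
72 [-3.00070508 22.94934468 79.72902427]
304 [-3.82090548 -1.16076965 98.52656587] ((-2.475492477416992, 0.33585166931152344), (47.97151184082031, 55.62406921386719), 87.19268035888672)
[0.46000142 0.01162305]
t 8.65 pos [ 0.5538 -0.0048  0.1942] yaw -10.19 tilt 0.33 w 0.0799 F [-0.  -0.1 -0.9]
shift [-0.0004 -0.0952  0.0047] turn -1.571
```

View pics/s5c.png

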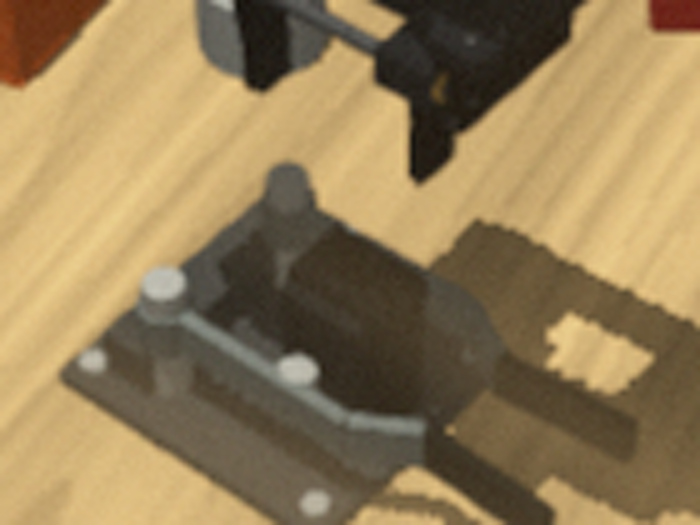

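The charger stands centred between the noses. Next is the move to the handles.

send_rows(steps=[0.08,0,-0.01,0,-0.16,0.087,0,-0.03,0,-0.33,0.087,0,-0.05,0,-0.5,0.087,0,-0.07,0,-0.67,0.087,0,-0.085,0.002,-0.84,0.087,0,-0.095,0.004,-1.01,0.087,0,-0.095,0.004,-1.18,0.087,0,-0.095,0.004,-1.35])

```text
time: 9.65
position: [0.459, 0.0122, 0.1892]
tool_rot: [0.195, 0.981, 0.001, -0.005]
ft_force: [0.4, -0.7, -1.0]
grip_width: 0.087
```

Run:
```python
from h import *
go(.46,.0116,.034,79.8)
```

```text
t 9.65 pos [0.459  0.0122 0.1892] yaw 67.48 tilt 0.53 w 0.087 F [ 0.4 -0.7 -1. ]
shift [-0.0026 -0.0002  0.1551] turn -0.215
```

send_rows(steps=[0.087,-0.001,0,0,-0.12,0.087,-0.001,0,0.02,-0.215,0.087,-0.001,0,0.05,-0.215,0.087,-0.001,0,0.07,-0.215,0.087,-0.001,0,0.07,-0.215])

```text
time: 10.28
position: [0.4571, 0.0125, 0.1168]
tool_rot: [0.089, 0.996, 0.002, -0.008]
ft_force: [-0.2, -0.2, 0.3]
grip_width: 0.0869
```

Run:
```python
from h import *
c=shot('side','s6');crop(c,270,170,410,290,'s6c',5)
go(.46,.0116,.034,79.8)
```

```text
t 10.32 pos [0.4581 0.0124 0.1178] yaw 79.79 tilt 0.76 w 0.0874 F [0.7 0.6 1. ]
shift [-0.0031 -0.0006  0.0838] turn -0.0
```

View pics/s6c.png

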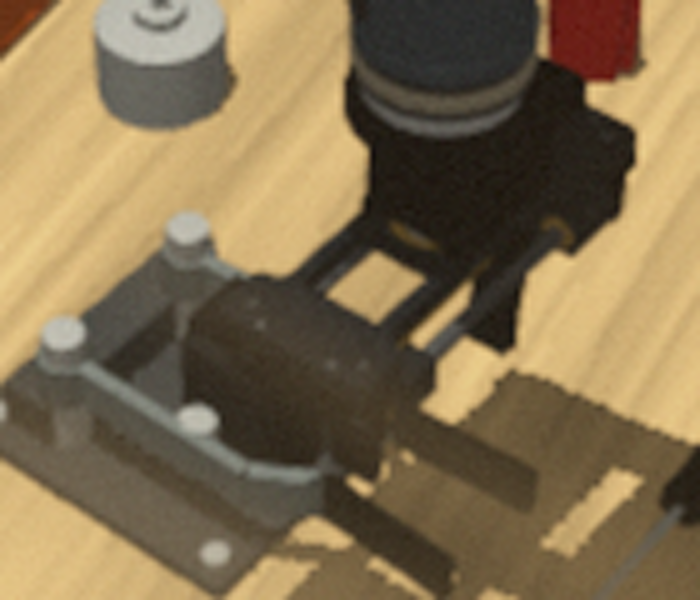

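send_rows(steps=[0.087,-0.002,0,0.02,0,0.087,-0.002,0,0.045,0,0.087,-0.002,0,0.065,0,0.087,-0.002,0,0.078,0,0.087,-0.002,0,0.083,0,0.087,-0.002,0,0.083,0])

```text
time: 11.08
position: [0.4593, 0.0123, 0.035]
tool_rot: [0.089, 0.996, 0.002, -0.006]
ft_force: [-0.0, -0.1, 0.1]
grip_width: 0.0868
```

Run:
```python
from h import *
c=shot('side','s7');crop(c,270,170,410,290,'s7c',5)
go(.46,.0116,.034,79.8)
l=local(cloud(c))
for s in(1,-1):
    k=l[(l[:,0]<-112)&(l[:,0]>-140)&(l[:,1]*s>15)&(l[:,1]*s<50)&(l[:,2]>40)&(l[:,2]<70)]
    print(len(k),np.percentile(k[:,1],[5,50,95]) if len(k) else '')
```

```text
t 11.12 pos [0.4594 0.0123 0.0352] yaw 79.79 tilt 0.72 w 0.0872 F [ 0.   0.7 -0.2]
shift [-0.0007 -0.0006  0.0012] turn -0.0
101 [27.44743908 32.15724339 34.45470956]
109 [-36.59644356 -30.54656658 -27.81409749]
```

View pics/s7c.png

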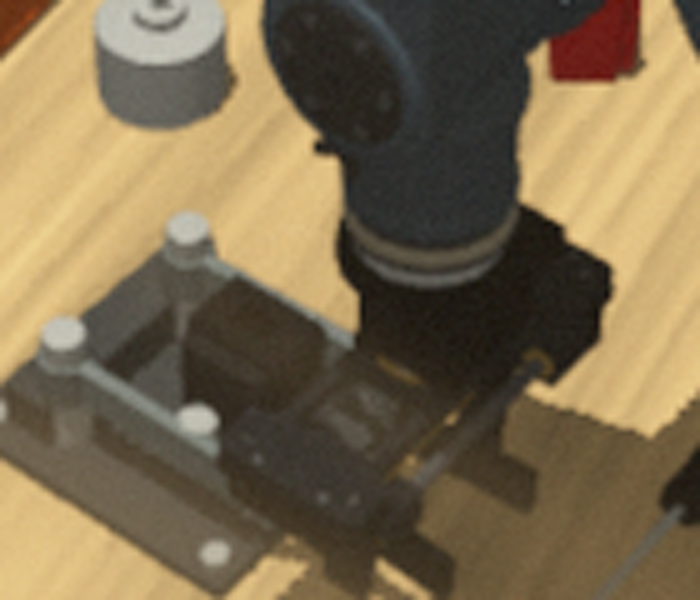

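The fingers straddle both handles. I'll close gently at 8 N to seat the noses on the charger, expecting about 44 mm.

send_rows(steps=[0.07,0,0,0,0,0.062,0,0,0,0,0.055,0,0,0,0,0.048,0,0,0,0,0.042,0,0,0,0,0.04,0,0,0,0,0.04,0,0,0,0,0.04,0,0,0,0], force=8)

```text
time: 12.12
position: [0.4605, 0.0099, 0.0356]
tool_rot: [0.088, 0.996, 0.0, -0.005]
ft_force: [-1.2, -14.2, 1.4]
grip_width: 0.0425
```

Run:
```python
from h import *
c=shot('side','s8');crop(c,270,170,410,290,'s8c',5)
go(.46,.0116,.034,79.8)
```

```text
t 12.18 pos [0.4605 0.0099 0.0355] yaw 79.89 tilt 0.55 w 0.0425 F [ -1.6 -14.5   2.8]
shift [0.0008 0.0016 0.0015] turn 0.002
```

View pics/s8c.png

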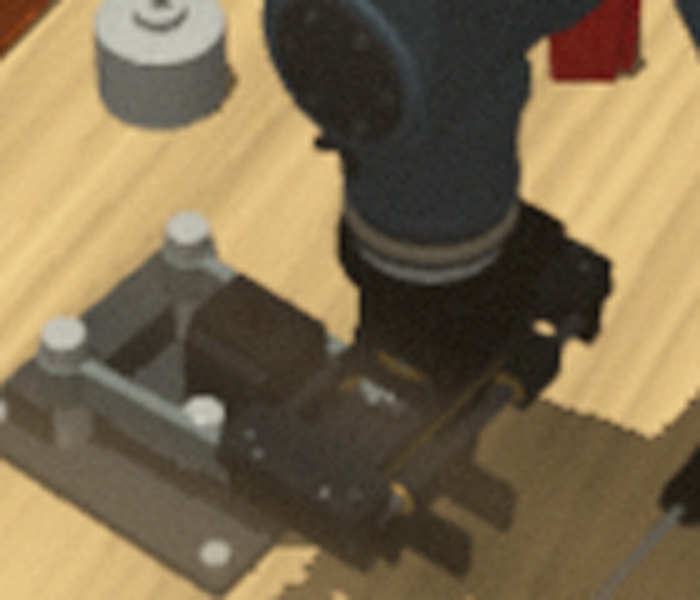

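Contact at 42.5 mm, but there's a 14 N sideways load because the gripper is slightly off the handles' mid-plane. I'll centre it first.

send_rows(steps=[0.04,0,-0.001,0,0,0.04,0,-0.0015,0,0,0.04,0,-0.0015,0,0])

```text
time: 12.55
position: [0.4604, 0.0097, 0.0355]
tool_rot: [0.089, 0.996, 0.001, -0.005]
ft_force: [1.1, 4.8, 0.5]
grip_width: 0.0421
```

send_rows(steps=[0.039,0,-0.0003,0,0,0.038,0,-0.0003,0,0,0.037,0,-0.0003,0,0,0.036,0,-0.0003,0,0], force=13)

```text
time: 13.05
position: [0.4605, 0.0097, 0.0355]
tool_rot: [0.089, 0.996, 0.001, -0.004]
ft_force: [2.1, 3.9, 0.2]
grip_width: 0.041
```

send_rows(steps=[0.037,0,0,0,0,0.036,0,0,0,0,0.035,0,0,0,0,0.034,0,0,0,0], force=16)

```text
time: 13.55
position: [0.461, 0.0096, 0.0355]
tool_rot: [0.089, 0.996, 0.001, -0.004]
ft_force: [2.9, 2.7, 0.1]
grip_width: 0.0347
```

The seam gave at 16 N: the opening ran from 41 to 34.7 mm. I'll follow the cover in at a lower force.

send_rows(steps=[0.033,0,0,0,0,0.031,0,0,0,0,0.029,0,0,0,0,0.027,0,0,0,0,0.025,0,0,0,0,0.024,0,0,0,0,0.024,0,0,0,0,0.024,0,0,0,0], force=12)

```text
time: 14.55
position: [0.4619, 0.0095, 0.0355]
tool_rot: [0.089, 0.996, 0.001, -0.003]
ft_force: [5.3, 3.3, -2.3]
grip_width: 0.0245
```

The opening is 24.5 mm, so the cover is at its stop. Opening the handles.

send_rows(steps=[0.032,0,0,0,0,0.042,0,0,0,0,0.052,0,0,0,0,0.062,0,0,0,0,0.072,0,0,0,0,0.082,0,0,0,0,0.087,0,0,0,0,0.087,0,0,0,0])

```text
time: 15.55
position: [0.4624, 0.0092, 0.0356]
tool_rot: [0.089, 0.996, 0.001, -0.003]
ft_force: [-1.4, -0.4, 0.2]
grip_width: 0.0858
```

send_rows(steps=[0.087,0,0.001,-0.02,0,0.087,0,0.001,-0.05,0,0.087,0,0.001,-0.09,0,0.087,0,0.001,-0.13,0,0.087,0,0.001,-0.155,0,0.087,0,0.001,-0.155,0])

```text
time: 16.3
position: [0.4649, 0.0094, 0.1924]
tool_rot: [0.089, 0.996, 0.001, 0.0]
ft_force: [0.0, -0.0, -0.7]
grip_width: 0.0868
```

Run:
```python
from h import *
c=shot('side','s9');crop(c,250,170,410,290,'s9c',5)
l=local(cloud(c))
k=l[(abs(l[:,0])<45)&(abs(l[:,1])<40)&(l[:,2]>70)&(l[:,2]<106)]
f=k[(k[:,1]>5)&(k[:,1]<30)&(k[:,0]>-22)&(k[:,0]<15)&(k[:,2]<90)]
print(len(f),np.median(f,0)); t=k[k[:,2]>94]; print(len(t),np.median(t,0),cv2.minAreaRect(t[:,:2].astype(np.float32)))
print(np.histogram(t[:,0],bins=range(-40,41,5)),np.histogram(t[:,1],bins=range(-40,41,5))[0])
h=l[(l[:,0]<-80)&(l[:,0]>-140)&(abs(l[:,1])<50)&(l[:,2]>50)&(l[:,2]<72)]
print([np.percentile(h[h[:,1]*s>0][:,1],[5,50,95]) for s in(1,-1)])
go(.554,-.0048,.19,-10.2)
```

```text
71 [-4.90205542 16.79541009 80.1868389 ]
298 [-3.13517555 -0.23939823 98.61010909] ((-1.26861572265625, -1.214742660522461), (38.95134735107422, 56.261688232421875), 86.8857650756836)
(array([ 0,  0, 24, 31, 25, 28, 28, 31, 23, 25, 27, 30, 25,  1,  0,  0]), array([-40, -35, -30, -25, -20, -15, -10,  -5,   0,   5,  10,  15,  20,
        25,  30,  35,  40])) [ 0  0  0  3 33 38 34 42 45 35 45 23  0  0  0  0]
[array([25.37300074, 30.53599446, 33.77653937]), array([-35.79885039, -29.79298135, -26.59926019])]
t 16.35 pos [0.4638 0.0096 0.191 ] yaw 79.74 tilt 0.21 w 0.0872 F [ 0.1 -0.1  0.2]
shift [-0.0914  0.0019  0.0007] turn 1.57
```

View pics/s9c.png

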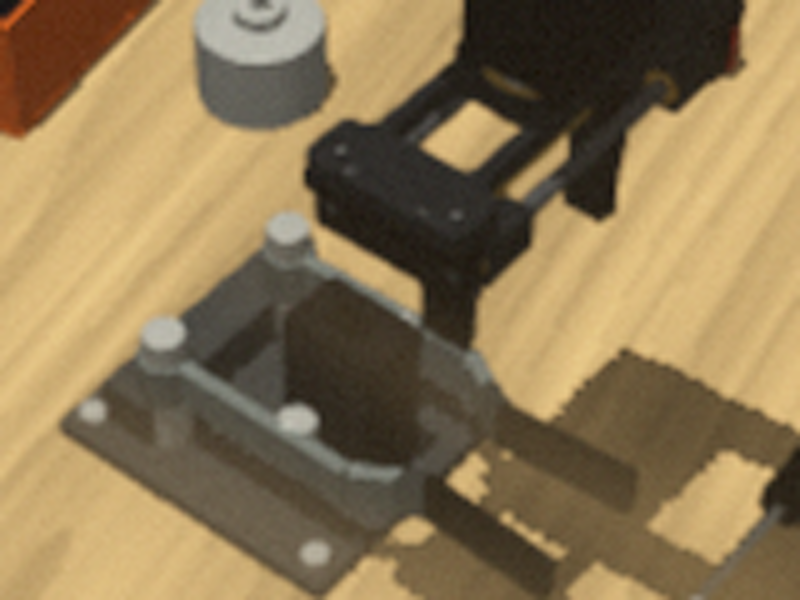

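The cover has sunk: depth is about 39 mm where it was 47 mm. The charger is upright and the handles have sprung open. Regripping.

send_rows(steps=[0.087,-0.01,0,0,0.16,0.087,-0.03,0,0,0.33,0.087,-0.05,0,0,0.5,0.087,-0.07,0.001,0,0.67,0.087,-0.085,0.001,0,0.84,0.087,-0.091,0.001,0,1.01,0.087,-0.091,0.001,0,1.18,0.087,-0.091,0.001,0,1.35])

```text
time: 17.35
position: [0.5524, -0.0055, 0.1884]
tool_rot: [0.694, 0.72, -0.001, -0.004]
ft_force: [-0.3, -0.3, -0.5]
grip_width: 0.0868
```

send_rows(steps=[0.087,0,0,0,0.12,0.087,0,0,0,0.2,0.087,0,0,0,0.2])

```text
time: 17.73
position: [0.5514, -0.0054, 0.1865]
tool_rot: [0.762, 0.647, -0.003, -0.005]
ft_force: [-0.6, -0.1, -0.5]
grip_width: 0.0869
```

Run:
```python
from h import *
go(.5537,-.0063,.066,-10.2)
```

```text
t 17.73 pos [ 0.5514 -0.0054  0.1865] yaw -9.35 tilt 0.64 w 0.0869 F [-0.6 -0.1 -0.5]
shift [-0.0007  0.0038  0.1205] turn 0.015
```

send_rows(steps=[0.087,0,0.002,0,0.014,0.087,0,0.003,0.02,0.014,0.087,0,0.003,0.05,0.014,0.087,0,0.003,0.08,0.014,0.087,0,0.003,0.105,0.014,0.087,0,0.003,0.117,0.014,0.087,0,0.003,0.12,0.014,0.087,0,0.003,0.12,0.014])

```text
time: 18.73
position: [0.5535, -0.0055, 0.0669]
tool_rot: [0.767, 0.642, -0.003, -0.004]
ft_force: [-0.1, 0.2, 0.2]
grip_width: 0.087
```

Run:
```python
from h import *
go(.5537,-.0063,.066,-10.2)
```

```text
t 18.73 pos [ 0.5535 -0.0055  0.0669] yaw -10.15 tilt 0.59 w 0.087 F [-0.1  0.2  0.2]
shift [-0.0007  0.0003  0.0009] turn 0.001
```

send_rows(steps=[0.075,0,0,0,0,0.066,0,0,0,0,0.058,0,0,0,0,0.052,0,0,0,0,0.045,0,0,0,0,0.045,0,0,0,0,0.045,0,0,0,0], force=25)

```text
time: 19.6
position: [0.5549, -0.0058, 0.0673]
tool_rot: [0.767, 0.642, -0.002, -0.003]
ft_force: [3.3, -0.0, 1.5]
grip_width: 0.0538
```

send_rows(steps=[0.045,0,0,-0.01,0,0.045,0,0,-0.03,0,0.045,0,0,-0.06,0,0.045,0,0,-0.09,0,0.045,0,0,-0.115,0,0.045,0,0,-0.12,0,0.045,0,0,-0.12,0])

```text
time: 20.48
position: [0.5543, -0.0059, 0.1865]
tool_rot: [0.767, 0.642, -0.003, -0.004]
ft_force: [-0.2, -0.1, -4.3]
grip_width: 0.0542
```

Run:
```python
from h import *
go(.471,.3245,.185,7.6)
```

```text
t 20.48 pos [ 0.5543 -0.0059  0.1865] yaw -10.15 tilt 0.58 w 0.0542 F [-0.2 -0.1 -4.3]
shift [ 0.3105 -0.1402  0.0035] turn -0.31
```

send_rows(steps=[0.045,0.03,-0.014,0,-0.03,0.045,0.075,-0.034,0,-0.08,0.045,0.125,-0.056,0,-0.13,0.045,0.175,-0.079,0,-0.18,0.045,0.225,-0.1,0,-0.23,0.045,0.27,-0.122,0,-0.27,0.045,0.31,-0.14,0,-0.31,0.045,0.31,-0.14,0,-0.31])

```text
time: 21.48
position: [0.4685, 0.3263, 0.1865]
tool_rot: [0.657, 0.754, -0.003, -0.006]
ft_force: [-0.1, -0.2, -4.6]
grip_width: 0.0537
```

send_rows(steps=[0.045,0,0,0,0,0.045,0,0,0,0])

```text
time: 21.72
position: [0.4679, 0.3251, 0.1855]
tool_rot: [0.657, 0.754, -0.005, -0.006]
ft_force: [-0.0, -0.6, -4.1]
grip_width: 0.054
```

Run:
```python
from h import *
go(.471,.3245,.06,7.6)
c=shot('side','s10')
```

```text
t 21.73 pos [0.4679 0.3251 0.1855] yaw 7.81 tilt 0.92 w 0.054 F [-0.  -0.6 -4.1]
shift [-0.0014  0.0049  0.1254] turn 0.004
```

View pics/s10.png

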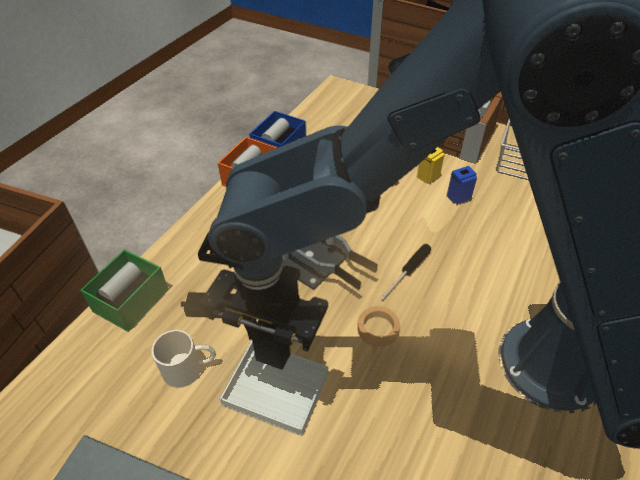

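The charger hangs over the tray at (275,350). Lowering.

send_rows(steps=[0.045,0,0.002,0.02,0,0.045,0,0.002,0.05,0,0.045,0,0.002,0.08,0,0.045,0,0.002,0.105,0,0.045,0,0.002,0.117,0,0.045,0,0.002,0.119,0,0.045,0,0.002,0.119,0])

```text
time: 22.65
position: [0.4695, 0.3256, 0.0676]
tool_rot: [0.658, 0.753, -0.004, -0.006]
ft_force: [0.3, -0.0, -4.7]
grip_width: 0.0538
```

send_rows(steps=[0.045,0,0,0.001,0,0.045,0,0,0.002,0,0.045,0,0,0.002,0])

```text
time: 23.02
position: [0.4695, 0.3257, 0.0659]
tool_rot: [0.658, 0.753, -0.003, -0.006]
ft_force: [0.2, 0.2, -4.5]
grip_width: 0.0541
```

send_rows(steps=[0.045,0,0,0.001,0,0.045,0,0,0.002,0,0.045,0,0,0.002,0])

```text
time: 23.4
position: [0.4693, 0.3257, 0.0637]
tool_rot: [0.658, 0.753, -0.004, -0.006]
ft_force: [0.7, 0.5, -4.7]
grip_width: 0.0536
```

send_rows(steps=[0.045,0,0,0.001,0,0.045,0,0,0.002,0,0.045,0,0,0.002,0])

```text
time: 23.78
position: [0.4693, 0.3257, 0.0618]
tool_rot: [0.657, 0.753, -0.003, -0.006]
ft_force: [-0.9, -0.2, -3.1]
grip_width: 0.0536
```

send_rows(steps=[0.045,0,0,0.0007,0,0.045,0,0,0.001,0,0.045,0,0,0.001,0])

```text
time: 24.15
position: [0.4692, 0.3259, 0.0616]
tool_rot: [0.658, 0.753, -0.003, -0.006]
ft_force: [-3.9, 1.2, 5.9]
grip_width: 0.0536
```

Seated, with Fz at +5.9 N. Releasing and retreating.

send_rows(steps=[0.056,0,0,0,0,0.06,0,0,0,0,0.068,0,0,0,0,0.078,0,0,0,0,0.085,0,0,0,0,0.085,0,0,0,0])

```text
time: 24.9
position: [0.4693, 0.3259, 0.0616]
tool_rot: [0.658, 0.753, -0.003, -0.006]
ft_force: [-0.9, 0.3, 0.2]
grip_width: 0.0834
```

send_rows(steps=[0.085,0,0,-0.02,0,0.085,0,0,-0.05,0,0.085,0,0,-0.09,0,0.085,0,0,-0.13,0,0.085,0,0,-0.15,0,0.085,0,0,-0.15,0])

```text
time: 25.65
position: [0.4723, 0.326, 0.2133]
tool_rot: [0.657, 0.753, -0.001, -0.005]
ft_force: [-0.2, -0.2, -0.0]
grip_width: 0.085
```

send_rows(steps=[0.085,-0.05,0,0,0,0.085,-0.1,0,0,0,0.085,-0.15,0,0,0,0.085,-0.2,0,0,0,0.085,-0.25,0,0,0,0.085,-0.3,0,0,0,0.085,-0.35,0,0,0,0.085,-0.4,0,0,0])

```text
time: 26.65
position: [0.5255, -0.0716, 0.2094]
tool_rot: [0.658, 0.753, -0.002, -0.006]
ft_force: [0.6, 0.4, -0.4]
grip_width: 0.0853
```

Run:
```python
from h import *
c=shot('side','s11');crop(c,150,310,350,460,'s11c',4);c=shot('top','t11')
l=local(cloud(c),np.array([.471,.3245]),7.6)
k=l[(abs(l[:,0])<60)&(abs(l[:,1])<60)&(l[:,2]>75)&(l[:,2]<105)];print(len(k),np.median(k,0),cv2.minAreaRect(k[:,:2].astype(np.float32)))
go(.4,0,.2,0)
```

```text
542 [-3.36904837 -1.78194206 93.19365221] ((-3.0945358276367188, 0.9494476318359375), (54.65887451171875, 39.14015197753906), 0.7288002371788025)
t 26.75 pos [ 0.5271 -0.075   0.2096] yaw 7.48 tilt 0.56 w 0.0853 F [0.2 0.5 0.7]
shift [ 0.0909 -0.1162  0.011 ] turn 0.131
```

View pics/s11.png

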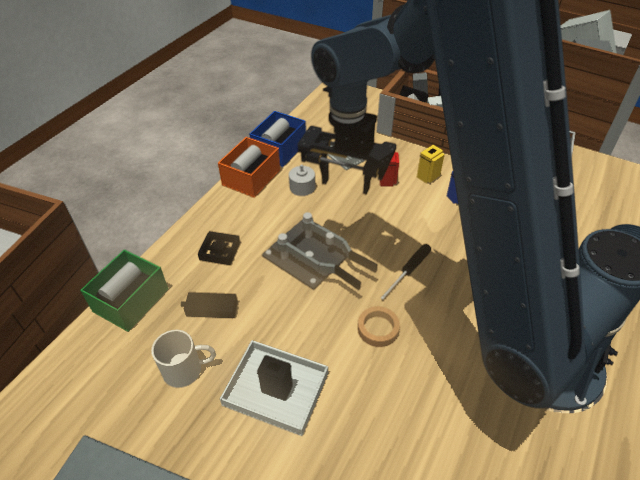

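View pics/s11c.png

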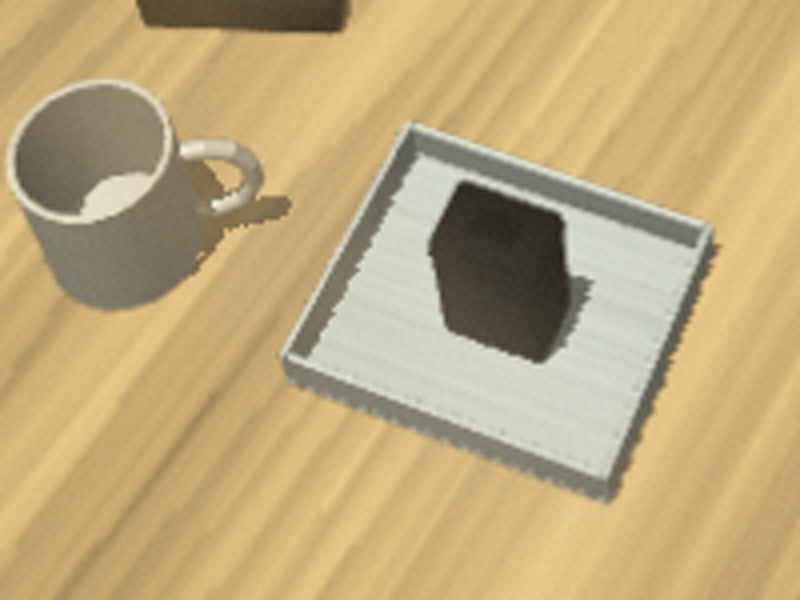

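View pics/t11.png

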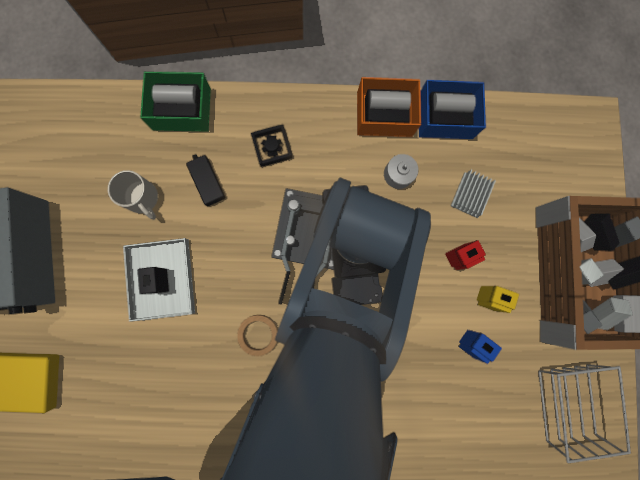

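The charger stands upright in the tray: (153,281) in the top view, (275,378) in the side view, top at z ≈ 94 mm. The bystanders look unmoved. I'll let the arm settle, then hand in.

send_rows(steps=[0.085,0,0,0,0,0.085,0,0,0,0,0.085,0,0,0,0,0.085,0,0,0,0])

```text
time: 27.25
position: [0.527, -0.0741, 0.2097]
tool_rot: [0.659, 0.752, -0.002, -0.004]
ft_force: [-0.9, -0.7, 0.6]
grip_width: 0.0852
```

Run:
```python
from rig import hand_in
print(hand_in())
```

```text
the job is handed in; nothing more can be done
None
```

I stood the dark charger between the cracker's noses with its cover facing the +y nose, let go of it, and squeezed the handles. The seam gave with the grip force set at 16 N, and I followed the cover in at 12 N until the handles stopped at 24.5 mm. The handles then sprang open, and I stood the charger in the tray and let go. I handed in at about 27 s of the 72 s allowed.

- **Cover:** the charger's depth measured about 39 mm after the squeeze, against about 47 mm before, so the cover has sunk in.
- **Tray:** the charger stands upright within about 3 mm of the tray's centre, with its top at z ≈ 94 mm.
- **Handles and bystanders:** the handles measured fully open again. In the last pictures the visible bystanders look unmoved, though I judged that by eye. In the last top view the arm hid the driver; the side view shows it in place.
- **Sideways load:** during the first light squeeze the gripper was slightly off-centre and loaded the handles sideways by about 14 N. I centred it before squeezing harder.

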